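# Fit the cell in the fragrance dispenser

## Task

Fit the biggest of the three cells from the wooden tray into the opened fragrance dispenser: seat its flat end against the coil spring first, with the nub end still raised, then press the nub end down until both clips hold it and the cell lies fully home and level. Do it by feel: do not crush the spring or force the cell into the holder, and leave the other cells, the bottles, the beaker, the wooden case and the cover where they are.

Things in the scene. Friction and masses are not known exactly. Their poses are not given: they have to be found in the camera images.
- dispenser: opened battery fan dispenser of white plastic on its back, fixed, 148 (x) x 224 (y) mm, rim 14 mm high. Origin: centre of its underside; z up; x along the cell holder from spring to plus contact. Base plate top 4 mm up. The fan (at y = -50 mm) and all parts but the cell holder stay below 18 mm.
- bay (a point): nominal centre of the seated cell, 23 mm above the dispenser's underside (x 0, y +45 mm in its frame); dispenser's axes. The cell holder slides in slots along x and is clamped where the last fitter left it: all of it (spring, plus plate, clips, ribs) sits up to 12 mm to either side of this place along x. This and the next points do not show it. In y and z they are true.
- spring_end (a point): nominal foremost point of the free coil spring (round head, 6 mm radius, on the holder's axis), 25.75 mm to -x of the bay point. It yields to -x: 1.5 N to start, 1.5 N per mm more. Its block: from 15 to 29 mm behind this point, 34 mm wide, top 7 mm above the axis.
- spring (a joint): how far the spring is pushed in (m): 0 free, 0.005 under the seated cell; pushed in by more than 8.5 mm (14 N) it is crushed and stays bent. Friction at its head can leave the flat end 2 to 4 mm high after the nub end has snapped in; about 10 N from above then sets it level.
- plus (a point): nominal middle of the plus contact, an upright plate facing the spring, 30.75 mm to +x of the bay point, 56.5 mm from the free spring; with its block 34 mm wide, reaching 10 mm to +x, top 7 mm above the axis. To let the tilted cell's lower nub-end edge down past this plate the spring must be in by 6 mm or more. Ribs under the cell: at 49 and 13 mm to -x of it, tops 11 mm below the axis.
- clips (a point): nominal mid-point between the rolls of two spring-steel clips (10 mm long in x, hinged 20 mm to either side of the axis), 18 mm to +x of the bay point and 8.5 mm above the axis. The rolls leave 29.4 mm, yield for the 34 mm cell and close over it; flared tips 8 mm higher. Before it snaps in, the cell rests on the rolls about 18 degrees off level; then 8 to 18 N on it above the clips snaps it in.
- cell: the cell to fit: the biggest of three dark cells lying in the tray, 34 mm diameter, 61.5 mm long overall including a 2 mm long, 9.5 mm wide steel nub; about 0.13 kg. Origin: middle of its length, on its axis; x along the axis towards the nub; it may be rolled about x.
- nub_end (a point): tip of the cell's nub, on its axis, 30.75 mm from the cell's origin; axes are the cell's
- flat_end (a point): middle of the cell's flat end, 30.75 mm from the cell's origin; axes are the cell's
- tray: wooden tray 95 (x) x 230 (y) mm with a 12 mm rim, fixed. Origin: centre of its underside. Three cradle places at y = -72, 0 and +72 mm, ribs up to 14 mm high within 11 mm of each place's centre line; the cells lie there along x, nubs to +x, in any order. The axis of the biggest cell is 28.7 mm above the table.
- medium_cell: middle cell in the tray, 26.2 mm diameter, 50 mm long: not for this dispenser. Origin: mid-length on its axis
- small_cell: thin cell in the tray, 14.5 mm diameter, 50.5 mm long: not for this dispenser. Origin: mid-length on its axis
- front_cover: the dispenser's white front cover lying beside it, 152 x 228 x 48 mm. Origin: centre of its underside
- bottle_a: loose amber dropper bottle, 33 mm diameter, 110 mm high. Origin: centre of its underside
- bottle_b: another one like bottle_a
- beaker: small loose glass beaker, 52 mm diameter, 62 mm high. Origin: centre of its underside
- wood_case: dark wooden case with a paper band, 55 x 125 x 35 mm. Origin: centre of its underside
Things that resemble listed ones, but are neither listed nor needed, are in the scene too. What is shaped like the cell but blue, purple or yellow is not meant.

How it is judged:
On the way:
1. the cell's flat end is seated low against the spring while its nub end is still raised (value of joint spring above 0.003 m and contact force between cell and dispenser above 3 N and z of nub_end in the frame of bay above 0.008 m and x of flat_end in the frame of bay between -0.055 and -0.012 m and z of flat_end in the frame of bay between -0.006 and 0.012 m), for 0.1 s.
At the end, for the whole second after the job is handed in: the biggest cell lies home in the holder, nub to the plus contact: both its ends within 3 mm of the holder's axis in height and sideways (wherever the holder sits along x), the spring held in by 3 to 7.5 mm, the cell at rest (x of nub_end in the frame of bay between 0.0165 and 0.045 m and z of nub_end in the frame of bay between -0.003 and 0.003 m and z of flat_end in the frame of bay between -0.003 and 0.003 m and y of nub_end in the frame of bay between -0.003 and 0.003 m and y of flat_end in the frame of bay between -0.003 and 0.003 m and value of joint spring between 0.003 and 0.0075 m and linear speed of cell below 0.02 m/s); the robot touches nothing.
It fails at once if the spring is crushed: pushed in more than 8.5 mm (value of joint spring above 0.0085 m).
It fails at once if the cell is forced: more than 45 N between cell and dispenser (contact force between cell and dispenser above 45 N).
It fails at once if the gripper bears on the dispenser with more than 25 N (contact force between the arm and dispenser above 25 N).
It fails at once if another cell is moved more than 10 mm (distance of any of medium_cell, small_cell from where it was at the start of the episode above 0.01 m).
It fails at once if a bottle, the beaker, the case or the cover is moved more than 15 mm (distance of any of bottle_a, bottle_b, beaker, wood_case, front_cover from where it was at the start of the episode above 0.015 m).
It also fails if it takes over 72 s, if anything falls off the work surface, if the arm or the gripper's body presses on something with over 40 N, if the wrist force passes 120 N, or if a joint passes its speed limit or range.

## Robot

A 7-joint arm with a two-finger parallel gripper is mounted at the origin on the work surface. World frame = base frame: x ahead of the robot, y to its left, z up, the work surface at z = 0. Lengths are in m, angles in rad, forces in N, time in s.
With the tool pointing down it reaches from about 0.4 to 0.85 m from the base axis. Payload 10.4 kg.
Tool frame: the origin (TCP) lies at the very end of the fingers, on their centre line; the grasp point (between the pads) lies 19 mm behind it (tcp_to_grasp is the distance from the TCP to the grasp point, in m); y points along the fingers, x is the direction in which the jaws open and shut, and the axes are right-handed (so a half turn about y gives the same grasp; the last joint's range is limited). The gripper opens to 85 mm and grips with 20 to 120 N. Pads are 22 mm wide; open, the fingers measure 114 mm over their backs; the gripper's body (76 mm by 85 mm) begins 54 mm behind the grasp point. The pads swing forward as they close: fully open they stand 13 mm farther back than shut.
Start: joints at [1.163, 0.332, -0.065, 1.46, 0.022, 1.35, -0.088], TCP at [0.235, -0.579, 0.231] pointing down, gripper open.
Joint ranges: [-2.6, 2.6], [-0.5, 2.12], [-1.47, 1.34], [0.16, 2.42], [-1.27, 4.41], [0.06, 2.06], [-2.6, 2.6]. Speed limits (rad/s): [2.22, 2.22, 2.79, 2.79, 3.14, 3.14, 3.14].

## Interface

Orientations are given as a 3x3 rotation matrix whose columns are the frame's x, y, z axes.
In Python, from cell import * gives the robot as it stands. The module is installed in compiled form; this text tells all that it offers.
- The arm moves only by the tool play_rows, never from a script. Its argument "rows" is a list of rows, each a list of 7 numbers: the shift along the tool's x, y, z in m, then the turn, a rotation vector about the tool's x, y, z in degrees, then the closure, from -1 (fully open) to 1 (shut). In form: [[x, y, z, ax, ay, az, hand], ...]. A call has 1 to 10 rows; each row is the pose to reach, as a shift and turn from the pose commanded when the call began, along the tool's axes at that moment; what a row does not reach only later rows make up. A row lasts 1/10 s, in which the tool goes at most 50 mm and 8.59 degrees, less where a joint would pass 70% of its speed; a pose out of reach is approached as far as the arm can. A call with a gripper value outside its range is refused whole. The fingers move at their own pace and stop on an object; "newtons" is the grip in N (left out, the last holds). Time passes only in rows, so rows that repeat a pose let the fingers close. It gives the time, the measured TCP pose, the force and the opening at its end, in the units of the state.
- state(): the state, without advancing time (a new reading comes with each control period).
- get_image(name): name is "side" or "top"; returns a dict with "frame" (384x512x3 uint8, red, green, blue), "range_z" (384x512 float32, m along the optical axis (not along the pixel's ray), 0 where there is no reading), "fx", "fy", "cx", "cy" (pixels), "distortion" ([k1, k2, p1, p2, k3] as OpenCV has them; the pictures are not rectified), "position" and "orientation" of the camera in the world. Camera axes: x right, y up, looking along -z (the intrinsics and any distortion apply to the point x, -y, -z); pixel columns grow to the right and rows downward; lengths in m; the calibration is good to about 2 mm. A picture is of the moment at which its call begins.
- job_done(): hands the job in, once; it reports no verdict.
The state is a dict: "time_s": time; "joints": joint angles; "joint_velocities": joint speeds; "effort": joint torques, N m; "ee_pos": TCP position; "tool_rot": TCP orientation; "contact_force": force on the tool from outside, world axes, zero at the start; "wrist_torque": the same for the moment, N m; "finger_gap": finger opening in m.
Only numpy, scipy, OpenCV 4.12 (cv2) and the standard library are available. Lean on these libraries where they do the work, as an engineer would, in place of code of your own. Each camera call takes 0.05 s, during which the arm holds its last target. There are 200 camera calls.

## Working session

There is one attempt and no reset: what is moved stays moved. The work goes in short steps, Python scripts to look and compute and a tool call to move; the robot and the scene stay as the last step left them, time stands still between calls to the robot, and variables do not carry over. Pictures are saved under pics/ and viewed, about 8 in all and at most 12, crops included, and the job is handed in when it is done.

Besides the shell and the picture viewer there is one more tool, called as name(argument=value, ...) on one line, values as JSON. play_rows: Moves the arm, as the interface text tells. Its arguments: {"type":"object","properties":{"rows":{"type":"array","items":{"type":"array","items":{"type":"number"}}},"newtons":{"type":"number"}},"required":["rows"]}

```bash
mkdir -p pics; cat > h.py <<'E'
import numpy as np, cv2
from cell import *
def K(im): return np.array([[im['fx'],0,im['cx']],[0,im['fy'],im['cy']],[0,0,1.]])
def ray(im,uv):
    uv=np.array(uv,float).reshape(-1,1,2)
    n=cv2.undistortPoints(uv,K(im),np.array(im['distortion'],float)).reshape(-1,2)
    d=np.c_[n[:,0],-n[:,1],-np.ones(len(n))]
    return np.array(im['position']),d@np.array(im['orientation']).T   # scaled so depth=1
def onplane(im,uv,z):
    p,d=ray(im,uv); return p+d*((z-p[2])/d[:,2])[:,None]
def cloud(im):
    h,w=im['range_z'].shape; v,u=np.mgrid[:h,:w]
    p,d=ray(im,np.c_[u.ravel(),v.ravel()]); return (p+d*im['range_z'].reshape(-1,1)).reshape(h,w,3)
def proj(im,P):
    R=np.array(im['orientation']);c=(np.atleast_2d(P)-np.array(im['position']))@R
    return cv2.projectPoints((c*[1,-1,-1]).astype(float),np.zeros(3),np.zeros(3),K(im),np.array(im['distortion'],float))[0].reshape(-1,2)
def save(im,name,box=None,s=1):
    f=im['frame'][:,:,::-1]
    if box: f=f[box[1]:box[3],box[0]:box[2]]
    cv2.imwrite('pics/'+name,cv2.resize(f,None,fx=s,fy=s,interpolation=cv2.INTER_CUBIC))
E
python3 - <<'E'
from h import *
import pickle
s=state();print({k:np.round(v,3).tolist() for k,v in s.items()})
d={}
for n in ('top','side'):
    im=get_image(n);d[n]=im;save(im,n+'0.png',s=1.5)
    print(n,im['position'],np.round(im['orientation'],3).tolist(),im['fx'],im['distortion'],(im['range_z']>0).mean())
pickle.dump(d,open('d0.pkl','wb'))
E
```

```text
{'time_s': 0.0, 'joints': [1.163, 0.333, -0.065, 1.461, 0.022, 1.35, -0.088], 'joint_velocities': [-0.001, -0.0, 0.0, -0.001, 0.001, -0.001, 0.0], 'effort': [0.001, -62.547, 0.049, -39.161, 0.016, 0.01, 0.0], 'ee_pos': [0.234, -0.579, 0.231], 'tool_rot': [[0.375, -0.001, 0.927], [-0.927, 0.001, 0.375], [-0.001, -1.0, -0.0]], 'contact_force': [-0.402, 0.132, 0.393], 'wrist_torque': [0.07, 0.027, -0.037], 'finger_gap': 0.086}
top [ 0.46230028 -0.14933394  1.126666  ] [[-0.024, 0.99, -0.136], [-0.999, -0.027, -0.025], [-0.028, 0.135, 0.99]] 360.7170908919772 [-0.09787309  0.          0.          0.          0.        ] 0.99615478515625
side [0.0716589  0.53009501 0.55118978] [[-0.792, 0.297, -0.533], [-0.61, -0.399, 0.684], [-0.01, 0.867, 0.497]] 366.65744290256583 [-0.01694678  0.          0.          0.          0.        ] 0.9961751302083334
```

View pics/top0.png

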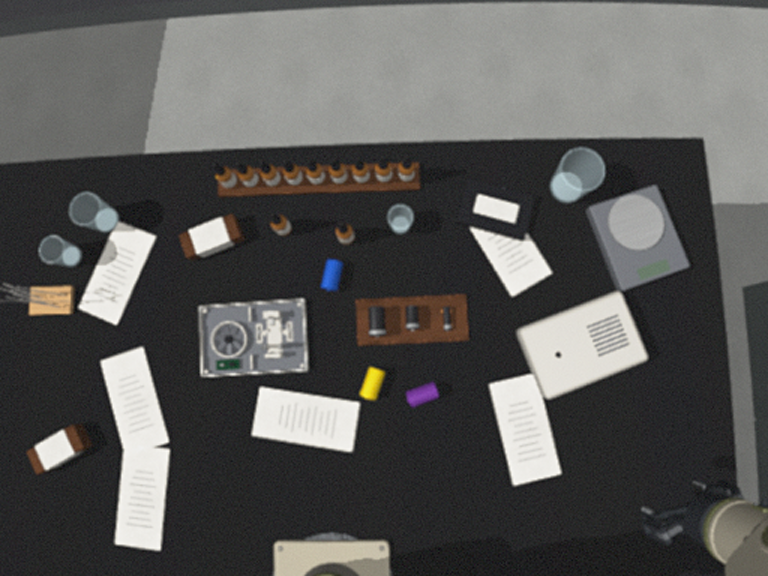

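View pics/side0.png

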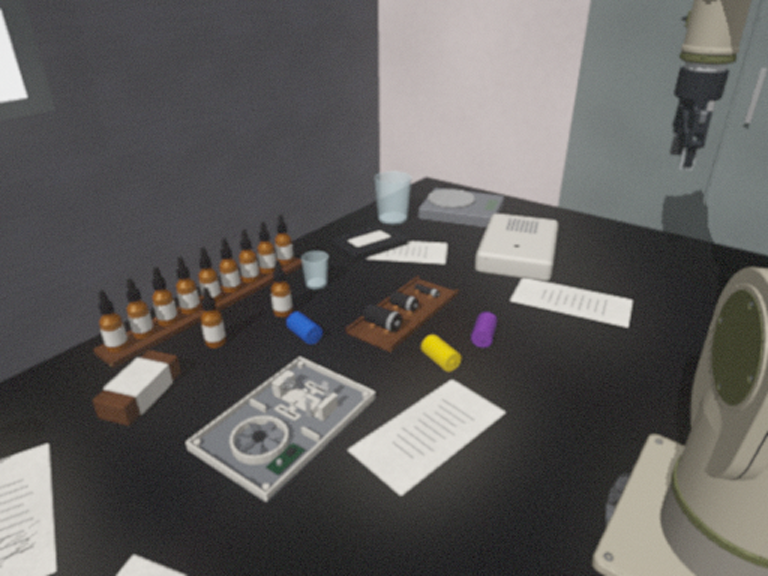

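The top view shows the dispenser around (255,338), its holder at (275,333), and the fan to the left. The tray is at (412,318) with the big cell at (377,320). The side view shows the same layout with the nubs towards the robot, so dispenser +x ≈ world -x.

```bash
python3 - <<'E'
from h import *
import pickle
d=pickle.load(open('d0.pkl','rb'))
t,s=d['top'],d['side']
f=lambda im,b,k:cv2.resize(im['frame'][b[1]:b[3],b[0]:b[2],::-1],None,fx=k,fy=k,interpolation=cv2.INTER_CUBIC)
a=f(t,(125,190,320,260),4)
b=f(s,(120,175,310,335),4)
cv2.imwrite('pics/crop_t.png',a);cv2.imwrite('pics/crop_s.png',b)
P=cloud(t)
# dispenser corners approx px -> points, depth-based
for n,(x,y) in dict(disp=(170,225),tray=(275,213),big=(251,214),med=(275,212),small=(298,212)).items(): print(n,P[y,x].round(3))
# height-based contours in top view
Z=P[:,:,2]; print('table z',np.median(Z[300:330,100:300]))
for n,(x0,y0,x1,y1) in dict(disp=(125,190,212,260),tray=(232,190,318,235)).items():
    m=np.zeros(Z.shape,np.uint8);m[y0:y1,x0:x1]=((Z[y0:y1,x0:x1]>0.005)*255)
    c=max(cv2.findContours(m,0,2)[0],key=cv2.contourArea)
    pts=onplane(t,c.reshape(-1,2),0.013)
    r=cv2.minAreaRect((pts[:,:2]*1000).astype(np.float32));print(n,r,cv2.contourArea(c))
E
```

```text
disp [0.529 0.155 0.002]
tray [ 0.555 -0.176  0.038]
big [ 0.554 -0.104  0.044]
med [ 0.558 -0.176  0.036]
small [ 0.462 -0.149  1.127]
table z -0.0007623050664496978
disp ((516.224853515625, 215.40914916992188), (97.07980346679688, 106.92704010009766), 62.92689514160156) 570.0
tray ((556.6015625, -174.35980224609375), (94.89983367919922, 228.4287109375), 1.1790095567703247) 1699.5
```

View pics/crop_t.png

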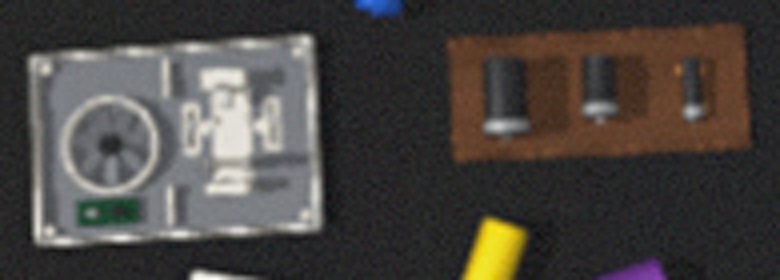

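View pics/crop_s.png

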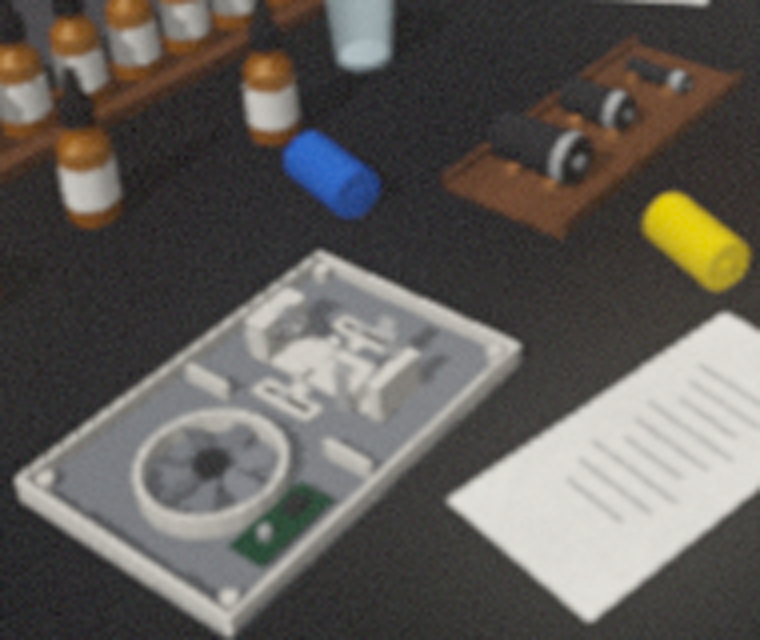

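The top crop shows the dispenser's rim corners at about (30,50), (315,38), (322,232) and (38,243). End blocks are at (222,78) and (230,180), with frames on either side at (190,128) and (272,125). The big cell is at (505,95), silver nub end down. Next I'll build an averaged height map in the dispenser frame, which should show which end is which.

```bash
python3 - <<'E'
from h import *
import pickle
d={}
for n in ('top','side'):
    ims=[get_image(n) for _ in range(8)]
    im=ims[0]; f=np.mean([i['frame'] for i in ims],0); z=np.array([i['range_z'] for i in ims]); z[z==0]=np.nan
    print(n,'depth noise',np.nanmedian(np.nanstd(z,0)))
    im['frame']=f.round().astype(np.uint8); im['range_z']=np.nan_to_num(np.nanmedian(z,0)).astype(np.float32); d[n]=im
pickle.dump(d,open('d1.pkl','wb'))
t=d['top'];s=d['side']
# dispenser outline by colour: non-black region
def outline(im,seed,zp,thr=90):
    g=cv2.cvtColor(im['frame'],cv2.COLOR_RGB2GRAY)
    m=(g>thr).astype(np.uint8)
    m=cv2.morphologyEx(m,cv2.MORPH_CLOSE,np.ones((5,5)))
    for c in cv2.findContours(m,0,2)[0]:
        if cv2.pointPolygonTest(c,seed,False)>0:
            p=onplane(im,c.reshape(-1,2),zp)
            return cv2.minAreaRect((p[:,:2]*1000).astype(np.float32)),c
for thr in (70,90,110):
  for im,seed in ((t,(170,240)),(s,(175,250))):
    r=outline(im,seed,0.014,thr); print(thr,r and r[0])
# point heights check
P=cloud(t);Q=cloud(s)
print('rim? disp z', P[200:250,130:210,2].max(), 'cells', P[200:230,240:262,2].max())
E
```

```text
top depth noise 0.0021348954
side depth noise 0.0018295811
70 ((528.7828369140625, 157.8345184326172), (155.97622680664062, 230.73876953125), 2.265285015106201)
70 None
90 ((529.4000244140625, 157.74813842773438), (153.93519592285156, 229.7589874267578), 2.7295734882354736)
90 None
110 ((528.027099609375, 158.58905029296875), (151.0660400390625, 227.2960662841797), 2.535512924194336)
110 None
rim? disp z 0.03875362388282477 cells 0.04575419545661963
```

```bash
python3 - <<'E'
from h import *
import pickle
d=pickle.load(open('d1.pkl','rb'));t,s=d['top'],d['side']
a=np.radians(2.5);c=np.array([.5285,.158,0])
R=np.array([[-np.cos(a),np.sin(a),0],[-np.sin(a),-np.cos(a),0],[0,0,1]])
out=[]
for im in (t,s):
    P=(cloud(im)-c)@R*1000
    m=(abs(P[...,0])<85)&(abs(P[...,1])<125)&(im['range_z']>0)
    q=P[m]; 
    # rim points for pose check
    rim=q[(q[:,2]>10)&(q[:,2]<18)&((abs(q[:,0])>68)|(abs(q[:,1])>106))]
    print('rim ext',np.percentile(rim[:,0],[2,98]),np.percentile(rim[:,1],[2,98]),np.median(rim[:,2]),'plate z',np.median(q[(abs(q[:,0])<60)&(q[:,1]<105)&(q[:,1]>85)][:,2]))
    # height table on 4 mm grid near bay
    h=np.full((26,20),-1)
    k=(abs(q[:,0])<64)&(abs(q[:,1]-45)<40)
    for x,y,z in q[k]:
        i=int((x+64)//5);j=int((y-5)//5)
        if 0<=i<26 and 0<=j<16:h[i,j]=max(h[i,j],round(z))
    print('rows x -62.., cols y 7..');[print(-62+5*i,' '.join('%3d'%v if v>=0 else '  .' for v in h[i,:16])) for i in range(26)]
# rectified colour views at plane z=30mm in dispenser frame, 4px/mm
k=5
gx,gy=np.meshgrid(np.arange(0,95,1/k),np.arange(-65,65,1/k))
for n,im in (('top',t),('side',s)):
  for zz in (25,):
    W=np.stack([gx*0+gy,gx,gx*0+zz],-1).reshape(-1,3)/1000@R.T+c
    uv=proj(im,W).reshape(*gx.shape,2).astype(np.float32)
    out.append(cv2.remap(im['frame'][:,:,::-1],uv[...,0],uv[...,1],cv2.INTER_CUBIC))
o=np.hstack([cv2.resize(v,None,fx=.85,fy=.85) for v in out])
for i in range(13): cv2.putText(o,str(-65+10*i),(0,int(i*10*k*.85)+4),0,.4,(0,0,255),1)
cv2.imwrite('pics/rect.png',o);print(o.shape)
E
```

```text
rim ext [-75.03874932  73.21482927] [-111.42989233  109.84993515] 12.716043516554642 plate z 3.0638305481601735
rows x -62.., cols y 7..
-62   4   4   3   4   2   3   3   4   4   3   3   3   3   3   2   2
-57   4   4   5   5   3   3   2   3   3   3   5   2   2   3   3   3
-52   4   4   4   4   .  30  30  30  29  30   3   4   3   2   3   4
-47   5   2   4   3   .  30  29  30  30  30  30  28   2   1   3   4
-42   4   4   4   4   4  30  29  30  30  28  31  29   6   2   3   4
-37   5   4   4   4   3   5   .  30  29  30   4   5   4   2   4   4
-32   2   4   3   4   4   4  27  31  30  28   5   3   4   5   5   4
-27   4   5   6   4   5   4   .  22  20   6   5   4   5   5   7   3
-22   4   3   5   4   4  10   4   5   4   3   5   3   6   5   5   5
-17   5   5   8   3   4  10   5   6   5   5   5  11   5   7   7   3
-12   5   6   8   4   6  11   5   5   5   4   5   4   3   4   8   4
-7   4   5   4   4   4   5   3   4   5   5   5   6   4   5   4   5
-2   4   5   7   2   3   5   5   5   4   4   5   5   3   7   5   4
3   3   5   3   3   3   6   4   5   4   4   5   4   4   5   4   5
8   4   5   4  
[... 1988 characters left out ...]
   4   .   .   4
18   5   5   5  18  39   .   5   5   6   5  13  36  39   .   .   5
23   5   5   5  30  40  13   6   6   .   .   .  37  40   .   .   .
28   5   5   4  30  37  11   6   .   .   .   .  38  39   .   .   5
33   5   5   4   5   5  28   5  30   .   .   .   .   .   .   5   4
38   4   5   5   5  27  31  30  30  31  31  31  30   4   5   4   5
43   5   5   5   5  30  30  30  30  30  30  30  30   4   5   5   5
48   4   5   4   5  22  20  15  28  24  27  27   5   5   5   5   5
53   5   5   5   4   4   5   4   5   5   5   5   5   5   5   6   5
58   4   5   5   4   5   5   5   5   5   5   5   5   5   5   5   4
63   4   4   4   5   4   4   5   5   5   5   5   5   4   4   4   4
(552, 808, 3)
```

View pics/rect.png

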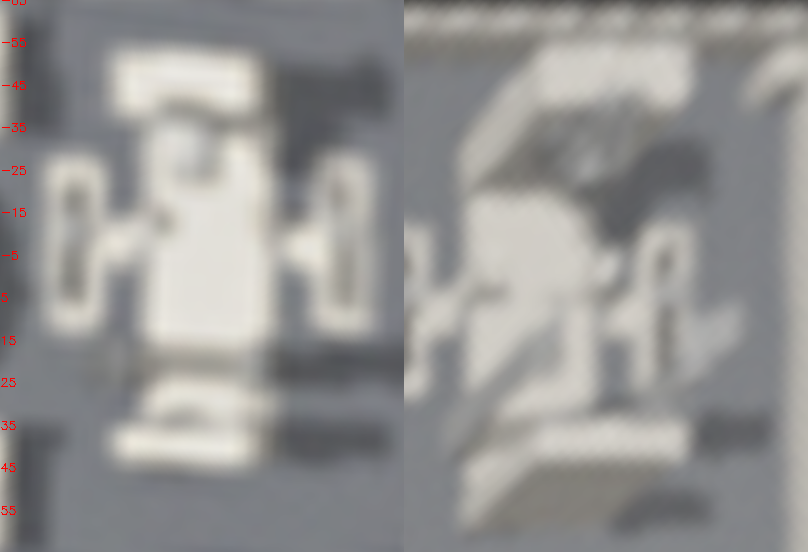

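The rectified views (side crop by the scale on the left) show the spring block at the far end, x about -53 to -38. The plus block is at about 34 to 45, the clips at x≈18–20 (z 37–40), and the flat frames at y≈45±31 are low. That puts the holder about +3 mm off nominal. Next I'll refine holder and cell positions from both views.

```bash
python3 - <<'E'
from h import *
import pickle
d=pickle.load(open('d1.pkl','rb'));t,s=d['top'],d['side']
a=np.radians(2.5);c=np.array([.5285,.158,0])
R=np.array([[-np.cos(a),np.sin(a),0],[-np.sin(a),-np.cos(a),0],[0,0,1]])
# edges: rectify gray at plane z=30 (dispenser frame), profile along x through blocks, side & top
k=4
for n,im in (('top',t),('side',s)):
    P=(cloud(im)-c)@R*1000; q=P.reshape(-1,3)
    hi=(q[:,2]>26)&(q[:,2]<34)&(abs(q[:,1]-45)<25)
    for nm,lo,h in (('springblk',-62,-34),('plusblk',28,54)):
        w=q[hi&(q[:,0]>lo)&(q[:,0]<h)&((abs(q[:,1]-45)>7)|(nm=='plusblk'))]
        print(n,nm,len(w),'x',np.percentile(w[:,0],[3,50,97]).round(1),'y',np.percentile(w[:,1],[3,50,97]).round(1),'z',np.median(w[:,2]).round(1))
    w=q[(q[:,2]>33)&(q[:,2]<44)&(abs(q[:,1]-45)<30)&(q[:,0]>5)&(q[:,0]<32)]
    for sg in(-1,1):
        ww=w[sg*(w[:,1]-45)>0];print(n,'clip',sg,len(ww),ww.mean(0).round(1))
    # dispenser outline check via bright rim, in world
    # cell
    Q=cloud(im).reshape(-1,3)*1000
    for lim,nm in (((-135,-80),'big'),((-200,-150),'med'),((-265,-225),'small')):
        w=Q[(Q[:,1]>lim[0])&(Q[:,1]<lim[1])&(Q[:,0]>505)&(Q[:,0]<610)&(Q[:,2]>(36 if nm=='big' else 29 if nm=='med' else 20))]
        if len(w)<5: print(nm,len(w));continue
        v=np.cov(w[:,:2].T);e=np.linalg.eigh(v)[1][:,1]
        print(n,nm,len(w),'x',np.percentile(w[:,0],[2,50,98]).round(1),'y',np.percentile(w[:,1],[3,50,97]).round(1),'ztop',np.percentile(w[:,2],[50,95]).round(1),'axis deg',np.degrees(np.arctan(e[1]/e[0])).round(1))
# side outline
g=cv2.cvtColor(s['frame'],cv2.COLOR_RGB2GRAY)
m=cv2.morphologyEx((g>85).astype(np.uint8),cv2.MORPH_CLOSE,np.ones((5,5)))
for cc in cv2.findContours(m,0,2)[0]:
    x,y,w,h=cv2.boundingRect(cc)
    if x>115 and x+w<255 and 230<y and y+h<335 and w>60:
        p=onplane(s,cc.reshape(-1,2),0.012)[:,:2]*1000
        print('side disp',cv2.minAreaRect(p.astype(np.float32)))
E
```

```text
top springblk 29 x [-52.3 -44.7 -38.4] y [31.  52.4 62.4] z 28.8
top plusblk 33 x [34.  38.  41.8] y [31.  46.9 62.1] z 28.3
top clip -1 8 [20.  25.9 36.3]
top clip 1 5 [19.1 64.  36.4]
top big 185 x [526.5 554.  581.6] y [-115.5 -103.2  -88.4] ztop [42.2 44.8] axis deg 1.2
top med 115 x [537.3 558.9 583.2] y [-184.1 -173.4 -163.9] ztop [34.  36.4] axis deg 1.6
top small 7 x [536.8 558.  578.8] y [-247.1 -244.9 -243.8] ztop [20.3 21.3] axis deg 1.7
side springblk 51 x [-48.4 -40.7 -35.3] y [29.2 37.1 62. ] z 30.1
side plusblk 73 x [28.7 41.9 46. ] y [29.2 44.1 61.9] z 29.4
side clip -1 7 [23.9 26.6 37.3]
side clip 1 17 [23.6 64.1 36.2]
side big 177 x [523.3 548.9 581.2] y [-111.3  -97.1  -89.7] ztop [43.5 46.1] axis deg 3.6
side med 100 x [535.5 557.3 580.8] y [-183.1 -170.  -164.4] ztop [35.1 37.5] axis deg 4.1
side small 26 x [534.4 555.9 577.4] y [-251.6 -246.7 -243.6] ztop [20.9 21.9] axis deg 1.6
```

play_rows(rows=[[0,0,-0.03,0,8,0,-0.4],[0,0,-0.06,0,15,0,-0.4],[0,0,-0.06,0,20.8,0,-0.4],[0,0,-0.06,0,20.8,0,-0.4]], newtons=40)

```text
time_s: 1.3
ee_pos: [0.1782, -0.6021, 0.2313]
tool_rot: [[0.019, -0.0, 1.0], [-1.0, -0.0, 0.019], [0.0, -1.0, -0.0]]
contact_force: [-0.7, 0.3, -0.5]
finger_gap: 0.0599
```

Cell axis at y≈-0.102, origin x≈0.5525, top at 45–46 mm, matching the text. The holder offset is about +3 to +4 mm in both views. Now moving above the cell.

play_rows(rows=[[-0.03,0,0.025,0,0,0,-0.4],[-0.06,0,0.05,0,0,0,-0.4],[-0.1,0,0.08,0,0,0,-0.4],[-0.14,0,0.11,0,0,0,-0.4],[-0.18,0,0.14,0,0,0,-0.4],[-0.22,0,0.17,0,0,0,-0.4],[-0.26,0,0.2,0,0,0,-0.4],[-0.3,0.01,0.23,0,0,0,-0.4],[-0.34,0.02,0.26,0,0,0,-0.4],[-0.38,0.03,0.29,0,0,0,-0.4]])

```text
time_s: 2.3
ee_pos: [0.4603, -0.2153, 0.202]
tool_rot: [[0.027, 0.001, 1.0], [-1.0, -0.001, 0.027], [0.001, -1.0, 0.001]]
contact_force: [-0.2, -1.2, -0.1]
finger_gap: 0.06
```

play_rows(rows=[[-0.04,0.01,0.035,0,0,0,-0.4],[-0.08,0.03,0.07,0,0,0,-0.4],[-0.113,0.05,0.099,0,0,0,-0.4],[-0.113,0.06,0.099,0,0,0,-0.4],[-0.113,0.08,0.099,0,0,0,-0.4],[-0.113,0.09,0.099,0,0,0,-0.4],[-0.113,0.09,0.099,0,0,0,-0.4]])

```text
time_s: 3.0
ee_pos: [0.5545, -0.1028, 0.1106]
tool_rot: [[0.023, -0.002, 1.0], [-1.0, 0.0, 0.023], [-0.0, -1.0, -0.002]]
contact_force: [-0.5, 0.2, -1.2]
finger_gap: 0.0599
```

play_rows(rows=[[0,0.03,0.002,0,0,0,-0.4],[0,0.06,0.002,0,0,0,-0.4],[0,0.075,0.002,0,0,0,-0.4],[0,0.085,0.002,0,0,0,-0.4],[0,0.095,0.002,0,0,0,-0.4],[0,0.098,0.002,0,0,0,-0.4],[0,0.098,0.002,0,0,0,-0.4]])

```text
time_s: 3.7
ee_pos: [0.5578, -0.1029, 0.0142]
tool_rot: [[0.022, 0.0, 1.0], [-1.0, -0.0, 0.022], [0.0, -1.0, 0.0]]
contact_force: [0.4, -0.3, 0.5]
finger_gap: 0.0598
```

```bash
python3 - <<'E'
from h import *
s=get_image('side');t=get_image('top')
a=cv2.resize(s['frame'][160:260,210:330,::-1],None,fx=4,fy=4,interpolation=2)
b=cv2.resize(t['frame'][170:270,220:300,::-1],None,fx=4,fy=4,interpolation=2)
cv2.imwrite('pics/grasp.png',np.hstack([a,b]))
st=state();print(st['ee_pos'],st['contact_force'],st['finger_gap'],st['time_s'])
E
```

```text
[ 0.55805829 -0.10288474  0.01468407] [ 0.54408028  0.40837541 -0.21806648] 0.05976200101949619 3.8
```

View pics/grasp.png

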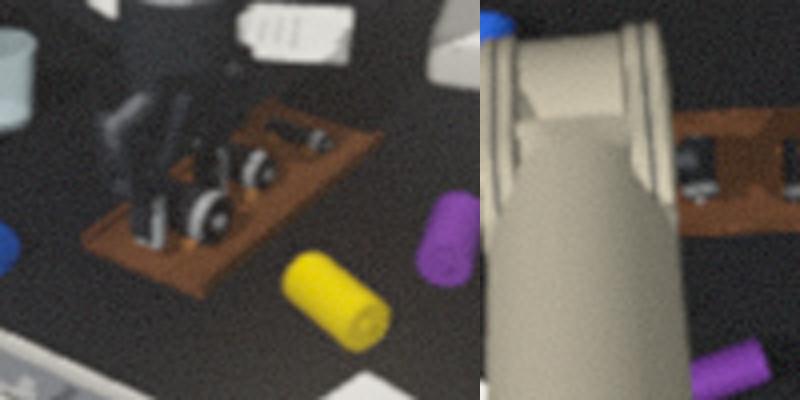

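The crop shows the near fingertip at (150,235) on the near side of the big cell and the other finger between the big and medium cells, with no contact force. Closing now, then lifting.

play_rows(rows=[[0,0,0,0,0,0,0.3],[0,0,0,0,0,0,1],[0,0,0,0,0,0,1],[0,0,0,0,0,0,1],[0,0,0,0,0,0,1],[0,0,0,0,0,0,1]], newtons=60)

```text
time_s: 4.4
ee_pos: [0.558, -0.103, 0.0146]
tool_rot: [[0.022, 0.001, 1.0], [-1.0, -0.0, 0.022], [0.0, -1.0, 0.001]]
contact_force: [-0.6, 0.1, 6.3]
finger_gap: 0.0326
```

play_rows(rows=[[0,-0.01,0,0,0,0,1],[0,-0.03,0,0,0,0,1],[0,-0.06,0,0,0,0,1],[0,-0.1,0,0,0,0,1],[0,-0.12,0,0,0,0,1],[0,-0.12,0,0,0,0,1]])

```text
time_s: 5.0
ee_pos: [0.5592, -0.1028, 0.1376]
tool_rot: [[0.022, 0.005, 1.0], [-1.0, -0.001, 0.022], [0.001, -1.0, 0.005]]
contact_force: [-0.7, -0.8, -1.6]
finger_gap: 0.032
```

Cell gripped and lifted; the 1.6 N change fits its weight. A small helper will convert holder-frame goals (tilt, flat-end x and z) into tool shifts.

```bash
cat > goal.py <<'E'
import sys; from h import *
from scipy.spatial.transform import Rotation as Ro
B=np.array([.5265,.1123,.023]); a=np.radians(2.5); u=np.array([np.cos(a),np.sin(a),0]); up=np.array([0,0,1.])
L=(14.1e-3,25.25e-3)   # axis behind TCP, flat end ahead along tool z
def goal(th,fx,fz,fy=0):
    th=np.radians(th); y=-np.sin(th)*u-np.cos(th)*up; z=np.cos(th)*u-np.sin(th)*up; x=np.cross(y,z)
    F=B-u*fx/1e3+up*fz/1e3+np.array([-u[1],u[0],0])*(-fy/1e3)
    return F+L[0]*y-L[1]*z, np.c_[x,y,z]
def shift(T,M,s):
    R=np.array(s['tool_rot']); return (R.T@(T-s['ee_pos'])*1e3).round(1), np.degrees(Ro.from_matrix(R.T@M).as_rotvec()).round(2)
def now(s):
    R=np.array(s['tool_rot']);F=np.array(s['ee_pos'])-L[0]*R[:,1]+L[1]*R[:,2]-B
    n=np.array([-u[1],u[0],0]); fc=np.array(s['contact_force'])
    return dict(fx=-F@u*1e3,fz=F[2]*1e3,fy=-F@n*1e3,th=np.degrees(np.arcsin(-R[2,2])),f_hx=-fc@u,f_y=fc@n,f_z=fc[2],t=s['time_s'],gap=s['finger_gap']*1e3)
if __name__=='__main__':
    s=state(); print({k:round(float(v),2) for k,v in now(s).items()},np.round(s['joints'],2))
    for i in range(1,len(sys.argv)):
        g=[float(v) for v in sys.argv[i].split(',')]; print(g,*shift(*goal(*g),s))
E
python3 goal.py 30,-18,90 30,-18,3
```

```text
{'fx': -48.46, 'fz': 128.81, 'fy': 216.87, 'th': -0.3, 'f_hx': 0.7, 'f_y': -0.75, 'f_z': -1.55, 't': 5.0, 'gap': 31.98} [ 0.48  0.31 -0.45  1.72  0.15  1.14 -1.56]
[30.0, -18.0, 90.0] [-215.6   23.7  -39. ] [-30.3   -1.24  -0.25]
[30.0, -18.0, 3.0] [-215.7  110.7  -39.5] [-30.3   -1.24  -0.25]
```

play_rows(rows=[[-0.03,0,-0.004,-4,0,0,1],[-0.06,0,-0.01,-8,0,0,1],[-0.1,0,-0.016,-13,0,0,1],[-0.14,0.005,-0.023,-18,0,0,1],[-0.18,0.01,-0.03,-23,-1,0,1],[-0.21,0.015,-0.036,-28,-1.2,-0.2,1],[-0.2156,0.0237,-0.039,-30.3,-1.2,-0.25,1],[-0.2156,0.0237,-0.039,-30.3,-1.2,-0.25,1],[-0.2156,0.0237,-0.039,-30.3,-1.2,-0.25,1]])

```text
time_s: 5.9
ee_pos: [0.5137, 0.1111, 0.1094]
tool_rot: [[0.042, -0.504, 0.862], [-0.999, -0.021, 0.037], [-0.001, -0.863, -0.505]]
contact_force: [0.3, -0.3, -1.2]
finger_gap: 0.0321
```

```bash
python3 - <<'E'
from h import *
s=get_image('side');t=get_image('top')
a=cv2.resize(s['frame'][150:300,110:270,::-1],None,fx=4,fy=4,interpolation=2)
cv2.imwrite('pics/hover.png',a)
E
python3 goal.py 30,-18,40 30,-18,3
```

```text
{'fx': -16.53, 'fz': 87.12, 'fy': 1.17, 'th': 30.2, 'f_hx': 0.45, 'f_y': 0.06, 'f_z': -1.23, 't': 6.0, 'gap': 32.06} [ 0.11  0.67 -0.5   1.4   0.13  1.65 -1.93]
[30.0, -18.0, 40.0] [-1.1 40.1 25. ] [ 0.2  -0.1  -0.09]
[30.0, -18.0, 3.0] [-1.1 72.1 43.6] [ 0.2  -0.1  -0.09]
```

View pics/hover.png

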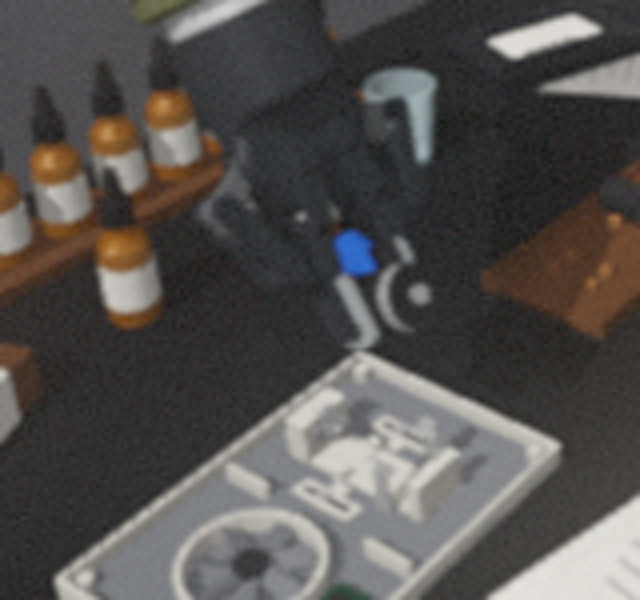

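The image shows the tilted cell in the jaws, nub at (420,293) facing the robot, above the holder at (370,460). I'll check the predicted nub pixel against that.

```bash
python3 - <<'E'
from goal import *
import pickle
im=pickle.load(open('d1.pkl','rb'))['side'];s=state();R=np.array(s['tool_rot'])
for dz in(-3,0,3): print(dz,proj(im,np.array(s['ee_pos'])-L[0]*R[:,1]+(L[1]-.0615+dz/1e3)*R[:,2]))
print('seen',110+420/4,150+293/4)
# predicted px of holder features: plus-block top front-mid, spring block top front mid
for n,h in (('plus top front',(30.75,0,7)),('plus top back',(40.75,0,7)),('sblk back top',(-54.75,0,7))):
    W=B-u*h[0]/1e3+up*h[2]/1e3; print(n,((proj(im,W)-[110,150])*4).round())
E
```

```text
-3 [[215.67572275 222.00982256]]
0 [[214.69921147 222.21492906]]
3 [[213.72833667 222.41884543]]
seen 215.0 223.25
plus top front [[421. 460.]]
plus top back [[436. 467.]]
sblk back top [[303. 401.]]
```

play_rows(rows=[[-0.001,0.01,0.006,0,0,0,1],[-0.001,0.025,0.015,0,0,0,1],[-0.001,0.04,0.025,0.2,0,0,1],[-0.001,0.04,0.025,0.2,0,0,1]])

```text
time_s: 6.4
ee_pos: [0.5135, 0.1121, 0.06]
tool_rot: [[0.043, -0.505, 0.862], [-0.999, -0.021, 0.037], [-0.0, -0.863, -0.505]]
contact_force: [-0.4, -0.8, -0.9]
finger_gap: 0.0322
```

```bash
python3 goal.py 30,-18,3 30,-18,12
```

```text
{'fx': -15.95, 'fz': 36.41, 'fy': -0.29, 'th': 30.34, 'f_hx': 0.47, 'f_y': -0.74, 'f_z': -0.85, 't': 6.4, 'gap': 32.22} [ 0.1   0.72 -0.49  1.43  0.15  1.57 -1.94]
[30.0, -18.0, 3.0] [ 0.3 27.9 18.7] [ 0.34 -0.05 -0.04]
[30.0, -18.0, 12.0] [ 0.3 20.2 14.2] [ 0.34 -0.05 -0.04]
```

play_rows(rows=[[0,0.007,0.005,0,0,0,1],[0,0.014,0.01,0,0,0,1],[0,0.02,0.014,0,0,0,1],[0,0.02,0.014,0,0,0,1],[0,0.02,0.014,0,0,0,1]])

```text
time_s: 6.9
ee_pos: [0.5173, 0.1132, 0.0388]
tool_rot: [[0.043, -0.501, 0.864], [-0.999, -0.02, 0.038], [-0.001, -0.865, -0.502]]
contact_force: [0.7, 0.0, -1.2]
finger_gap: 0.0323
```

```bash
python3 goal.py 30,-18,3 30,-20,3
```

```text
{'fx': -19.74, 'fz': 15.29, 'fy': -1.29, 'th': 30.1, 'f_hx': -0.74, 'f_y': 0.01, 'f_z': -1.25, 't': 6.9, 'gap': 32.3} [ 0.09  0.75 -0.48  1.43  0.17  1.54 -1.94]
[30.0, -18.0, 3.0] [ 1.3 11.5  4.7] [ 0.1   0.   -0.08]
[30.0, -20.0, 3.0] [ 1.3 10.5  6.4] [ 0.1   0.   -0.08]
```

play_rows(rows=[[0.0005,0.004,0.0015,0,0,0,1],[0.001,0.008,0.003,0,0,0,1],[0.0013,0.0115,0.0047,0,0,0,1],[0.0013,0.0115,0.0047,0,0,0,1]])

```text
time_s: 7.3
ee_pos: [0.5188, 0.1135, 0.0328]
tool_rot: [[0.043, -0.495, 0.868], [-0.999, -0.018, 0.039], [-0.004, -0.868, -0.496]]
contact_force: [5.7, 0.4, 40.8]
finger_gap: 0.0323
```

```bash
python3 goal.py 30,-18,3 30,-22,3 30,-26,3
```

```text
{'fx': -21.28, 'fz': 9.5, 'fy': -1.46, 'th': 29.72, 'f_hx': -5.73, 'f_y': 0.14, 'f_z': 40.75, 't': 7.3, 'gap': 32.3} [ 0.09  0.76 -0.48  1.43  0.17  1.52 -1.94]
[30.0, -18.0, 3.0] [1.5 7.1 0.3] [-0.28  0.05 -0.21]
[30.0, -22.0, 3.0] [1.5 5.2 3.8] [-0.28  0.05 -0.21]
[30.0, -26.0, 3.0] [1.5 3.2 7.2] [-0.28  0.05 -0.21]
```

Unexpected 41 N upwards, so I'm backing off at once.

play_rows(rows=[[0,-0.01,-0.006,0,0,0,1],[0,-0.0115,-0.0075,0,0,0,1],[0,-0.0115,-0.0075,0,0,0,1]])

```text
time_s: 7.6
ee_pos: [0.5148, 0.1116, 0.04]
tool_rot: [[0.043, -0.501, 0.864], [-0.999, -0.021, 0.038], [-0.001, -0.865, -0.501]]
contact_force: [0.6, 0.0, -1.6]
finger_gap: 0.0324
```

```bash
python3 - <<'E'
from h import *
s=get_image('side');t=get_image('top')
a=cv2.resize(s['frame'][215:305,150:250,::-1],None,fx=6,fy=6,interpolation=2)
cv2.imwrite('pics/low.png',a)
E
python3 goal.py 30,-18,12
```

```text
{'fx': -16.71, 'fz': 15.81, 'fy': 0.28, 'th': 30.17, 'f_hx': 0.91, 'f_y': 0.42, 'f_z': -1.8, 't': 7.7, 'gap': 32.04} [ 0.1   0.75 -0.49  1.44  0.16  1.54 -1.94]
[30.0, -18.0, 12.0] [-0.3  2.7  3.1] [ 0.17 -0.01 -0.06]
```

View pics/low.png

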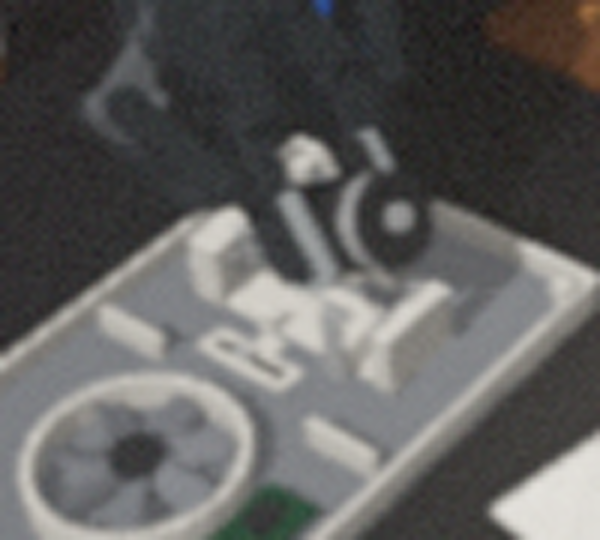

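The image shows the cell between the blocks with the finger's lower corner above the near clip (about (345,300)). The contact fits the fingertips landing on the flared clip tips, since the finger corner was at hx≈17 and z≈15. So I need to come down with the flat end further to -x, keeping the fingers behind the clips.

```bash
python3 goal.py 30,-30,16 30,-30,8
```

```text
{'fx': -16.71, 'fz': 15.81, 'fy': 0.28, 'th': 30.17, 'f_hx': 0.91, 'f_y': 0.42, 'f_z': -1.8, 't': 7.7, 'gap': 32.04} [ 0.1   0.75 -0.49  1.44  0.16  1.54 -1.94]
[30.0, -30.0, 16.0] [-0.3 -6.8 11.4] [ 0.17 -0.01 -0.06]
[30.0, -30.0, 8.0] [-0.3  0.1 15.5] [ 0.17 -0.01 -0.06]
```

play_rows(rows=[[0,-0.0035,0.005,0,0,0,1],[0,-0.0068,0.0114,0,0,0,1],[0,-0.0068,0.0114,0,0,0,1],[0,-0.0068,0.0114,0,0,0,1]])

```text
time_s: 8.1
ee_pos: [0.5283, 0.1124, 0.0399]
tool_rot: [[0.043, -0.501, 0.864], [-0.999, -0.02, 0.038], [-0.001, -0.865, -0.502]]
contact_force: [-0.3, 0.2, -1.6]
finger_gap: 0.0325
```

```bash
python3 goal.py 30,-30,10 30,-30,6
```

```text
{'fx': -30.69, 'fz': 16.42, 'fy': -0.01, 'th': 30.12, 'f_hx': 0.32, 'f_y': 0.24, 'f_z': -1.64, 't': 8.1, 'gap': 32.54} [ 0.09  0.77 -0.48  1.39  0.17  1.56 -1.93]
[30.0, -30.0, 10.0] [0.  6.  2.7] [ 0.12 -0.   -0.09]
[30.0, -30.0, 6.0] [0.  9.4 4.7] [ 0.12 -0.   -0.09]
```

play_rows(rows=[[0,0.002,0.001,0,0,0,1],[0,0.004,0.002,0,0,0,1],[0,0.006,0.003,0,0,0,1],[0,0.006,0.003,0,0,0,1]])

```text
time_s: 8.5
ee_pos: [0.5271, 0.1123, 0.0334]
tool_rot: [[0.043, -0.502, 0.864], [-0.999, -0.021, 0.038], [-0.001, -0.864, -0.503]]
contact_force: [-2.4, 0.4, -0.8]
finger_gap: 0.032
```

```bash
python3 goal.py 30,-30,7 30,-30,4; python3 -c "from h import *;print(state()['wrist_torque'])"
```

```text
{'fx': -29.53, 'fz': 9.87, 'fy': 0.01, 'th': 30.17, 'f_hx': 2.41, 'f_y': 0.53, 'f_z': -0.76, 't': 8.5, 'gap': 32.04} [ 0.09  0.78 -0.48  1.4   0.17  1.55 -1.93]
[30.0, -30.0, 7.0] [0.  2.3 1.9] [ 0.17  0.01 -0.07]
[30.0, -30.0, 4.0] [0.  4.9 3.4] [ 0.17  0.01 -0.07]
[ 0.0484003  -0.14927129  0.00636741]
```

Spring contact felt (about 2.4 N). That puts the holder 1.6 mm further to +x than estimated, so I'll update it and add a spring-travel estimate.

```bash
sed -i "s/B=np.array(\[.5265,.1123,.023\])/B=np.array([.5249,.1122,.023])/" goal.py
sed -i "s/    s=state(); print/    s=state(); q=now(s); h=np.radians(q['th']); print('s_est',round(-31.75+6\/np.cos(h)-q['fz']*np.tan(h)-q['fx'],2),'edge',round(q['fx']+59.5*np.cos(h)+17*np.sin(h)-30.75,1),round(q['fz']+59.5*np.sin(h)-17*np.cos(h)-7,1)); print/" goal.py
python3 goal.py 30,-31.5,6 30,-32,4
```

```text
s_est 0.59 edge -1.9 18.1
{'fx': -31.13, 'fz': 9.87, 'fy': -0.03, 'th': 30.17, 'f_hx': 2.41, 'f_y': 0.53, 'f_z': -0.76, 't': 8.5, 'gap': 32.04} [ 0.09  0.78 -0.48  1.4   0.17  1.55 -1.93]
[30.0, -31.5, 6.0] [0.  3.2 2.3] [ 0.17  0.01 -0.07]
[30.0, -32.0, 4.0] [0.  4.7 3.7] [ 0.17  0.01 -0.07]
```

play_rows(rows=[[0,0.0015,0.001,0,0,0,1],[0,0.003,0.002,0,0,0,1],[0,0.003,0.002,0,0,0,1],[0,0.003,0.002,0,0,0,1]])

```text
time_s: 8.9
ee_pos: [0.5274, 0.1125, 0.0303]
tool_rot: [[0.043, -0.502, 0.864], [-0.999, -0.021, 0.038], [-0.001, -0.865, -0.503]]
contact_force: [-4.6, -0.8, 4.0]
finger_gap: 0.032
```

```bash
python3 goal.py 30,-32,4 30,-32.5,3
```

```text
s_est 2.64 edge -2.2 15.0
{'fx': -31.42, 'fz': 6.83, 'fy': -0.14, 'th': 30.17, 'f_hx': 4.61, 'f_y': -0.63, 'f_z': 4.01, 't': 8.9, 'gap': 31.99} [ 0.09  0.78 -0.48  1.4   0.17  1.54 -1.93]
[30.0, -32.0, 4.0] [0.2 2.2 2. ] [ 0.17  0.02 -0.07]
[30.0, -32.5, 3.0] [0.2 2.8 2.9] [ 0.17  0.02 -0.07]
```

play_rows(rows=[[0,0.001,0.001,0,0,0,1],[0,0.0022,0.002,0,0,0,1],[0,0.0022,0.002,0,0,0,1],[0,0.0022,0.002,0,0,0,1]])

```text
time_s: 9.3
ee_pos: [0.5277, 0.1126, 0.0277]
tool_rot: [[0.044, -0.503, 0.863], [-0.999, -0.021, 0.038], [-0.001, -0.864, -0.503]]
contact_force: [-7.2, -0.3, 7.8]
finger_gap: 0.0322
```

```bash
python3 goal.py 30,-32.5,3 30,-33,3 27,-33,3
```

```text
s_est 4.44 edge -2.5 12.5
{'fx': -31.69, 'fz': 4.2, 'fy': -0.29, 'th': 30.23, 'f_hx': 7.17, 'f_y': -0.02, 'f_z': 7.78, 't': 9.3, 'gap': 32.2} [ 0.08  0.78 -0.48  1.4   0.18  1.54 -1.93]
[30.0, -32.5, 3.0] [0.3 0.7 1.4] [ 0.23  0.04 -0.07]
[30.0, -33.0, 3.0] [0.3 0.5 1.8] [ 0.23  0.04 -0.07]
[27.0, -33.0, 3.0] [0.3 1.8 2.6] [ 3.23  0.03 -0.07]
```

Milestone pose reached: flat end low, spring in by ~4 mm, nub raised. Now push to about 6.5 mm while lowering the tilt.

```bash
python3 goal.py 27,-32.7,3 24,-33,2.5
```

```text
s_est 4.44 edge -2.5 12.5
{'fx': -31.69, 'fz': 4.2, 'fy': -0.29, 'th': 30.23, 'f_hx': 7.17, 'f_y': -0.02, 'f_z': 7.78, 't': 9.3, 'gap': 32.2} [ 0.08  0.78 -0.48  1.4   0.18  1.54 -1.93]
[27.0, -32.7, 3.0] [0.3 1.9 2.3] [ 3.23  0.03 -0.07]
[24.0, -33.0, 2.5] [0.3 3.5 3.7] [ 6.23  0.03 -0.07]
```

play_rows(rows=[[0.0001,0.001,0.0012,1.6,0,0,1],[0.0003,0.0019,0.0023,3.2,0,0,1],[0.0003,0.0027,0.003,4.7,0,0,1],[0.0003,0.0035,0.0037,6.2,0,0,1],[0.0003,0.0035,0.0037,6.2,0,0,1],[0.0003,0.0035,0.0037,6.2,0,0,1]])

```text
time_s: 9.9
ee_pos: [0.5287, 0.1126, 0.0233]
tool_rot: [[0.044, -0.407, 0.912], [-0.999, -0.017, 0.041], [-0.001, -0.913, -0.407]]
contact_force: [-9.2, -0.3, 11.9]
finger_gap: 0.0322
```

```bash
python3 goal.py 24,-33.5,2.5 21,-33.3,2 18,-33.3,2
```

```text
s_est 6.15 edge -2.1 4.6
{'fx': -32.6, 'fz': 2.85, 'fy': -0.26, 'th': 24.04, 'f_hx': 9.2, 'f_y': 0.1, 'f_z': 11.9, 't': 9.9, 'gap': 32.21} [ 0.1   0.71 -0.49  1.49  0.19  1.41 -1.94]
[24.0, -33.5, 2.5] [ 0.3 -0.   1. ] [ 0.04  0.05 -0.07]
[21.0, -33.3, 2.0] [0.3 1.8 1.8] [ 3.04  0.05 -0.07]
[18.0, -33.3, 2.0] [0.3 3.1 2.6] [ 6.04  0.05 -0.07]
```

```bash
python3 goal.py 22,-33.6,3 20,-33.8,3 18,-34,3
```

```text
s_est 6.15 edge -2.1 4.6
{'fx': -32.6, 'fz': 2.85, 'fy': -0.26, 'th': 24.04, 'f_hx': 9.2, 'f_y': 0.1, 'f_z': 11.9, 't': 9.9, 'gap': 32.21} [ 0.1   0.71 -0.49  1.49  0.19  1.41 -1.94]
[22.0, -33.6, 3.0] [0.3 0.3 1.4] [ 2.04  0.05 -0.07]
[20.0, -33.8, 3.0] [0.3 1.1 2.1] [ 4.04  0.05 -0.07]
[18.0, -34.0, 3.0] [0.3 1.9 2.8] [ 6.04  0.05 -0.07]
```

play_rows(rows=[[0,0.0001,0.0007,1,0,0,1],[0,0.0003,0.0014,2,0,0,1],[0,0.0007,0.0018,3,0,0,1],[0,0.0011,0.0021,4,0,0,1],[0,0.0011,0.0021,4,0,0,1]])

```text
time_s: 10.4
ee_pos: [0.5296, 0.1127, 0.0208]
tool_rot: [[0.044, -0.343, 0.938], [-0.999, -0.014, 0.042], [-0.001, -0.939, -0.343]]
contact_force: [-9.6, 1.1, 8.9]
finger_gap: 0.0323
```

```bash
python3 goal.py 20,-34,2.5 18,-34,2.5
```

```text
s_est 6.98 edge -2.3 -0.1
{'fx': -33.22, 'fz': 2.41, 'fy': -0.31, 'th': 20.07, 'f_hx': 9.54, 'f_y': 1.47, 'f_z': 8.86, 't': 10.4, 'gap': 32.34} [ 0.11  0.67 -0.5   1.56  0.2   1.33 -1.95]
[20.0, -34.0, 2.5] [ 0.3 -0.3  0.7] [ 0.07  0.05 -0.06]
[18.0, -34.0, 2.5] [0.3 0.6 1.2] [ 2.07  0.05 -0.06]
```

play_rows(rows=[[0,0,0.0005,0.5,0,0,1],[0,0.0003,0.0008,1.3,0,0,1],[0,0.0006,0.0011,2,0,0,1],[0,0.0006,0.0011,2,0,0,1]])

```text
time_s: 10.8
ee_pos: [0.5303, 0.1128, 0.0198]
tool_rot: [[0.044, -0.31, 0.95], [-0.999, -0.012, 0.042], [-0.001, -0.951, -0.311]]
contact_force: [-9.7, 0.7, 7.1]
finger_gap: 0.0324
```

```bash
python3 - <<'E'
from goal import *
s=get_image('side')
a=cv2.resize(s['frame'][215:295,160:250,::-1],None,fx=7,fy=7,interpolation=2)
st=state();R=np.array(st['tool_rot'])
n=np.array(st['ee_pos'])-L[0]*R[:,1]+(L[1]-.0615)*R[:,2]
print('pred nub px crop',(proj(s,n)-[160,215])*7)
cv2.imwrite('pics/low2.png',a)
E
python3 goal.py 17,-34,2.5 30,-34,2.5
```

```text
pred nub px crop [[372.59749944 307.1460984 ]]
s_est 7.6 edge -2.7 -2.3
{'fx': -33.8, 'fz': 2.32, 'fy': -0.36, 'th': 18.12, 'f_hx': 10.65, 'f_y': 0.47, 'f_z': 8.62, 't': 10.85, 'gap': 32.61} [ 0.12  0.64 -0.5   1.58  0.21  1.29 -1.95]
[17.0, -34.0, 2.5] [0.4 0.3 0.4] [ 1.12  0.04 -0.07]
[30.0, -34.0, 2.5] [ 0.3 -5.7 -2.2] [-11.88   0.05  -0.06]
```

View pics/low2.png

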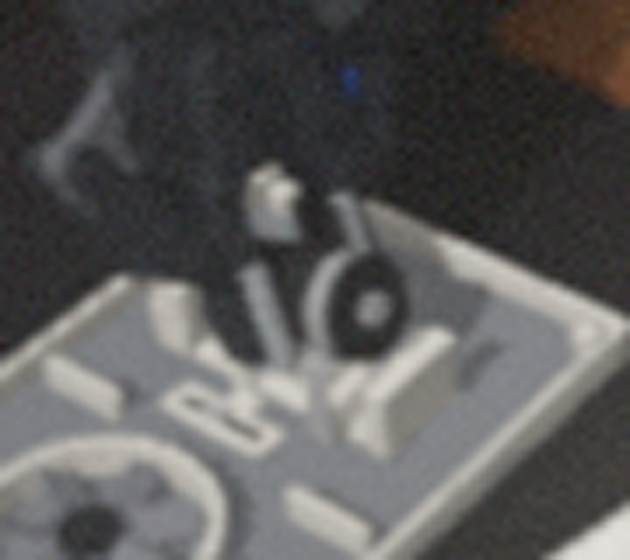

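The nub is seen at (375,308) against a prediction of (373,307), so there's been no slip. The nub end's lower edge sits inside the plus plate, and the cell rests near the clip rolls at 18°. Releasing and backing off along the tool axis.

play_rows(rows=[[0,0,0,0,0,0,0.15],[0,0,0,0,0,0,0],[0,0,0,0,0,0,-0.3],[0,0,0,0,0,0,-0.3],[0,0,0,0,0,0,-0.3]])

```text
time_s: 11.35
ee_pos: [0.5326, 0.1121, 0.0194]
tool_rot: [[0.043, -0.307, 0.951], [-0.999, -0.012, 0.041], [-0.001, -0.952, -0.307]]
contact_force: [-0.6, 1.1, -0.1]
finger_gap: 0.0557
```

play_rows(rows=[[0,-0.01,0,0,0,0,-0.3],[0,-0.03,0,0,0,0,-0.3],[0,-0.06,0,0,0,0,-0.3],[0,-0.08,0,4,0,0,-0.3],[0,-0.1,0,10,0,0,-0.3],[0,-0.1,0,18,0,0,0.3],[0,-0.1,0,18,0,0,1],[0,-0.1,0,18,0,0,1],[0,-0.1,0,18,0,0,1]])

```text
time_s: 12.25
ee_pos: [0.564, 0.1133, 0.1151]
tool_rot: [[0.042, 0.001, 0.999], [-0.999, 0.002, 0.042], [-0.001, -1.0, 0.001]]
contact_force: [1.1, -0.1, 0.4]
finger_gap: 0.0005
```

```bash
python3 - <<'E'
from goal import *
ss=[get_image('side') for _ in range(4)];s=ss[0]
f=np.mean([i['frame'] for i in ss],0).astype(np.uint8)
t=get_image('top')
a=cv2.resize(f[205:300,150:250,::-1],None,fx=5,fy=5,interpolation=2)
b=cv2.resize(t['frame'][185:265,140:200,::-1],None,fx=5,fy=5,interpolation=2)
b=cv2.copyMakeBorder(b,0,a.shape[0]-b.shape[0],0,0,0)
cv2.imwrite('pics/rest.png',np.hstack([a,b]))
# cell cloud heights along axis
R=np.c_[-u,[u[1],-u[0],0],up]
for n,im in (('side',s),('top',t)):
    P=((cloud(im).reshape(-1,3)-B)@R)*1e3; c=im['frame'].reshape(-1,3).max(1)
    m=(abs(P[:,1])<13)&(P[:,0]>-45)&(P[:,0]<45)&(P[:,2]>8)&(P[:,2]<50)
    for x in range(-45,45,8):
        w=P[m&(P[:,0]>=x)&(P[:,0]<x+8)]
        if len(w): print(n,x+4,len(w),np.percentile(w[:,2],90).round(1))
st=state();print(st['ee_pos'],st['contact_force'],st['finger_gap'],st['time_s'],np.array(st['tool_rot']).round(3).tolist())
E
```

```text
side -41 3 9.6
side -33 14 20.5
side -25 21 23.4
side -17 27 25.9
side -9 18 27.7
side -1 22 30.8
side 7 23 33.5
side 15 23 35.6
side 23 82 34.9
side 31 43 22.0
side 39 1 8.1
top -41 5 18.7
top -33 20 20.4
top -25 26 22.9
top -17 20 24.9
top -9 25 27.7
top -1 20 32.1
top 7 21 32.7
top 15 25 37.6
top 23 24 26.6
top 31 3 8.8
top 39 1 12.5
[0.56348096 0.11350858 0.11425634] [-0.72567774 -0.5140155   0.52037918] 0.0003349386824624766 12.5 [[0.043, 0.001, 0.999], [-0.999, 0.002, 0.043], [-0.002, -1.0, 0.001]]
```

View pics/rest.png

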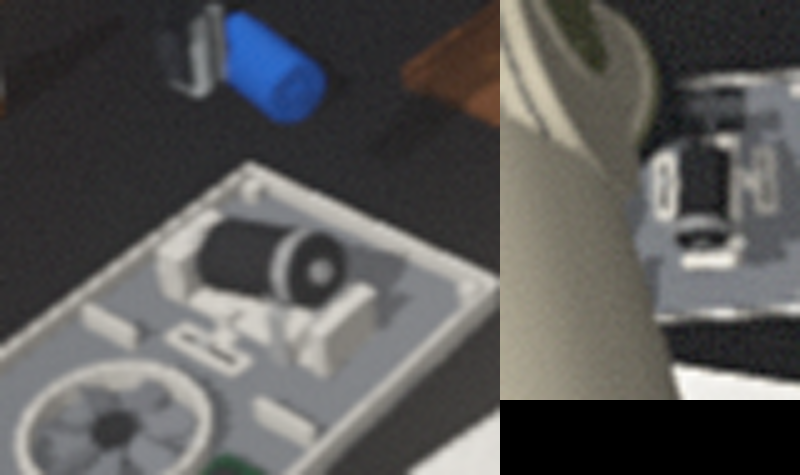

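The cell rests tilted about 17.5° on the clips with its nub end inside the plus plate (left panel, nub at (320,270)), and the spring is holding. Next I'll press with closed fingertips above the clips.

play_rows(rows=[[0,0,-0.02,0,0,0,1],[0,0.01,-0.04,0,0,0,1],[0,0.025,-0.053,0,0,0,1],[0,0.045,-0.053,0,0,0,1],[0,0.045,-0.053,0,0,0,1],[0,0.045,-0.053,0,0,0,1]])

```text
time_s: 13.1
ee_pos: [0.5105, 0.1114, 0.0697]
tool_rot: [[0.043, 0.001, 0.999], [-0.999, 0.002, 0.043], [-0.002, -1.0, 0.001]]
contact_force: [0.2, 0.6, -0.0]
finger_gap: -0.0001
```

```bash
cat > tip.py <<'E'
from goal import *
s=state();d=np.array(s['ee_pos'])-B;print('tip hx %.1f y %.1f z %.1f'%(-d@u*1e3,d@[u[1],-u[0],0]*1e3,d[2]*1e3),'F',np.round(s['contact_force'],1),s['time_s'])
E
python3 tip.py
```

```text
tip hx 14.4 y 0.2 z 46.7 F [ 0.2  0.6 -0. ] 13.1
```

play_rows(rows=[[0,0.003,0,0,0,0,1],[0,0.006,0,0,0,0,1],[0,0.009,0,0,0,0,1],[0,0.009,0,0,0,0,1],[0,0.009,0,0,0,0,1]])

```text
time_s: 13.6
ee_pos: [0.5102, 0.1112, 0.0605]
tool_rot: [[0.043, 0.002, 0.999], [-0.999, 0.001, 0.043], [-0.001, -1.0, 0.002]]
contact_force: [-0.1, -0.6, -0.6]
finger_gap: -0.0001
```

play_rows(rows=[[0,0.001,0,0,0,0,1],[0,0.001,0,0,0,0,1],[0,0.001,0,0,0,0,1]])

```text
time_s: 13.9
ee_pos: [0.5104, 0.1112, 0.0597]
tool_rot: [[0.043, 0.002, 0.999], [-0.999, 0.001, 0.043], [-0.001, -1.0, 0.002]]
contact_force: [-0.7, 0.1, 1.2]
finger_gap: -0.0001
```

Contact at about 0.0597. Continuing in small steps.

play_rows(rows=[[0,0.001,0,0,0,0,1],[0,0.001,0,0,0,0,1],[0,0.001,0,0,0,0,1]])

```text
time_s: 14.2
ee_pos: [0.5102, 0.1113, 0.0587]
tool_rot: [[0.043, 0.002, 0.999], [-0.999, 0.001, 0.043], [-0.001, -1.0, 0.002]]
contact_force: [-1.5, -0.5, 4.8]
finger_gap: 0.0002
```

play_rows(rows=[[0,0.001,0,0,0,0,1],[0,0.001,0,0,0,0,1],[0,0.001,0,0,0,0,1]])

```text
time_s: 14.5
ee_pos: [0.5097, 0.1114, 0.0576]
tool_rot: [[0.043, 0.001, 0.999], [-0.999, 0.001, 0.043], [-0.001, -1.0, 0.001]]
contact_force: [-3.5, 0.1, 5.6]
finger_gap: 0.0
```

play_rows(rows=[[0,0.001,0,0,0,0,1],[0,0.0015,0,0,0,0,1],[0,0.0015,0,0,0,0,1]])

```text
time_s: 14.8
ee_pos: [0.5093, 0.1113, 0.0559]
tool_rot: [[0.043, -0.0, 0.999], [-0.999, 0.001, 0.043], [-0.001, -1.0, -0.0]]
contact_force: [-4.5, -0.8, 6.6]
finger_gap: -0.0003
```

play_rows(rows=[[0,0.001,0,0,0,0,1],[0,0.0015,0,0,0,0,1],[0,0.0015,0,0,0,0,1]])

```text
time_s: 15.1
ee_pos: [0.5092, 0.1113, 0.0544]
tool_rot: [[0.043, -0.0, 0.999], [-0.999, 0.001, 0.043], [-0.001, -1.0, -0.0]]
contact_force: [-5.8, -1.2, 6.3]
finger_gap: 0.0001
```

play_rows(rows=[[0,0.001,0,0,0,0,1],[0,0.002,0,0,0,0,1],[0,0.002,0,0,0,0,1]])

```text
time_s: 15.4
ee_pos: [0.5092, 0.1112, 0.0524]
tool_rot: [[0.043, -0.0, 0.999], [-0.999, 0.001, 0.043], [-0.001, -1.0, -0.0]]
contact_force: [-5.3, -0.5, 6.8]
finger_gap: -0.0004
```

play_rows(rows=[[0,0.001,0,0,0,0,1],[0,0.002,0,0,0,0,1],[0,0.002,0,0,0,0,1]])

```text
time_s: 15.7
ee_pos: [0.5095, 0.1114, 0.0504]
tool_rot: [[0.043, 0.0, 0.999], [-0.999, 0.001, 0.043], [-0.001, -1.0, 0.0]]
contact_force: [-4.1, -0.1, 5.0]
finger_gap: -0.0
```

play_rows(rows=[[0,0.001,0,0,0,0,1],[0,0.002,0,0,0,0,1],[0,0.003,0,0,0,0,1],[0,0.003,0,0,0,0,1]])

```text
time_s: 16.1
ee_pos: [0.5098, 0.1113, 0.0476]
tool_rot: [[0.043, 0.001, 0.999], [-0.999, 0.001, 0.043], [-0.001, -1.0, 0.001]]
contact_force: [-3.1, 0.5, 5.2]
finger_gap: 0.0
```

play_rows(rows=[[0,0.001,0,0,0,0,1],[0,0.002,0,0,0,0,1],[0,0.003,0,0,0,0,1],[0,0.003,0,0,0,0,1]])

```text
time_s: 16.5
ee_pos: [0.5096, 0.1113, 0.0444]
tool_rot: [[0.043, 0.0, 0.999], [-0.999, 0.001, 0.043], [-0.001, -1.0, 0.001]]
contact_force: [-3.2, 0.3, 3.8]
finger_gap: 0.0001
```

Forces stay low, so I'm checking that the cell isn't pivoting with its flat end rising.

```bash
cat > prof.py <<'E'
from goal import *
R=np.c_[-u,[u[1],-u[0],0],up]
ims=[get_image('side') for _ in range(4)];im=ims[0]
z=np.median([i['range_z'] for i in ims],0);im['range_z']=z
P=((cloud(im).reshape(-1,3)-B)@R)*1e3;c=im['frame'].reshape(-1,3).max(1)
m=(abs(P[:,1])<10)&(P[:,2]>5)&(P[:,2]<80)
print([(x+3,len(w),np.percentile(w,90).round(1)) for x in range(-42,42,6) for w in [P[m&(P[:,0]>=x)&(P[:,0]<x+6)][:,2]] if len(w)])
import sys
if len(sys.argv)>1:
    f=np.mean([i['frame'] for i in ims],0).astype(np.uint8)
    cv2.imwrite('pics/'+sys.argv[1],cv2.resize(f[205:300,150:250,::-1],None,fx=6,fy=6,interpolation=2))
E
python3 prof.py press.png
```

```text
[(-39, 6, np.float64(9.3)), (-33, 4, np.float64(20.1)), (-27, 17, np.float64(20.6)), (-21, 16, np.float64(20.6)), (-15, 16, np.float64(20.6)), (-9, 19, np.float64(20.7)), (-3, 12, np.float64(21.0)), (3, 8, np.float64(20.5)), (9, 13, np.float64(75.1)), (15, 14, np.float64(73.6)), (21, 12, np.float64(70.0)), (27, 182, np.float64(70.0)), (33, 36, np.float64(72.8)), (39, 16, np.float64(6.7))]
```

View pics/press.png

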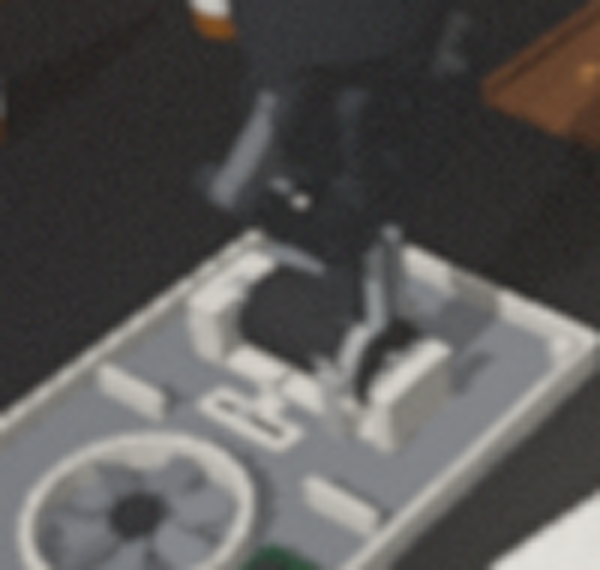

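The view shows the cell almost level between the blocks, top at about 20.6 mm over the whole length, so it's still ~3 mm high. Pressing on.

play_rows(rows=[[0,0.001,0,0,0,0,1],[0,0.0015,0,0,0,0,1],[0,0.0015,0,0,0,0,1]])

```text
time_s: 17.0
ee_pos: [0.5099, 0.1112, 0.0429]
tool_rot: [[0.043, 0.001, 0.999], [-0.999, 0.001, 0.043], [-0.001, -1.0, 0.001]]
contact_force: [-1.9, -0.9, 2.8]
finger_gap: -0.0004
```

play_rows(rows=[[0,0.001,0,0,0,0,1],[0,0.0015,0,0,0,0,1],[0,0.0015,0,0,0,0,1]])

```text
time_s: 17.3
ee_pos: [0.51, 0.1112, 0.0413]
tool_rot: [[0.043, 0.001, 0.999], [-0.999, 0.001, 0.043], [-0.001, -1.0, 0.001]]
contact_force: [-2.7, 0.1, 4.1]
finger_gap: -0.0002
```

play_rows(rows=[[0,0.0005,0,0,0,0,1],[0,0.001,0,0,0,0,1],[0,0.001,0,0,0,0,1]])

```text
time_s: 17.6
ee_pos: [0.5101, 0.1112, 0.0404]
tool_rot: [[0.043, 0.002, 0.999], [-0.999, 0.001, 0.043], [-0.001, -1.0, 0.002]]
contact_force: [-3.8, -1.2, 3.8]
finger_gap: -0.0001
```

play_rows(rows=[[0,0.0005,0,0,0,0,1],[0,0.001,0,0,0,0,1],[0,0.001,0,0,0,0,1]])

```text
time_s: 17.9
ee_pos: [0.5102, 0.1113, 0.0398]
tool_rot: [[0.043, 0.002, 0.999], [-0.999, 0.001, 0.043], [-0.001, -1.0, 0.002]]
contact_force: [-5.1, -1.0, 8.7]
finger_gap: -0.0001
```

```bash
python3 prof.py; python3 tip.py
```

```text
[(-39, 9, np.float64(9.0)), (-33, 1, np.float64(18.0)), (-27, 17, np.float64(19.8)), (-21, 19, np.float64(18.7)), (-15, 16, np.float64(18.9)), (-9, 18, np.float64(18.0)), (-3, 13, np.float64(18.2)), (3, 10, np.float64(16.8)), (9, 14, np.float64(70.3)), (15, 16, np.float64(68.2)), (21, 18, np.float64(55.8)), (27, 178, np.float64(69.5)), (33, 31, np.float64(63.8)), (39, 16, np.float64(7.1))]
tip hx 14.7 y 0.3 z 16.8 F [-5.8 -0.4  8.8] 18.1
```

The nub end is home (tip at 16.8 mm, force rising) and the flat end is about 2 mm high. Moving to press it level.

play_rows(rows=[[0,-0.01,0,0,0,0,1],[0,-0.015,0.01,0,0,0,1],[0,-0.015,0.033,0,0,0,1],[0,-0.008,0.033,0,0,0,1],[0,-0.006,0.033,0,0,0,1],[0,-0.006,0.033,0,0,0,1]])

```text
time_s: 18.7
ee_pos: [0.5426, 0.1126, 0.0449]
tool_rot: [[0.043, 0.0, 0.999], [-0.999, 0.001, 0.043], [-0.001, -1.0, 0.0]]
contact_force: [-0.4, 0.7, -0.6]
finger_gap: -0.0003
```

```bash
python3 prof.py; python3 tip.py
```

```text
[(-39, 9, np.float64(8.4)), (-27, 9, np.float64(19.2)), (-21, 17, np.float64(75.9)), (-15, 16, np.float64(55.6)), (-9, 63, np.float64(59.8)), (-3, 134, np.float64(74.9)), (3, 18, np.float64(18.3)), (9, 18, np.float64(17.6)), (15, 20, np.float64(17.2)), (21, 20, np.float64(16.8)), (27, 36, np.float64(16.2)), (33, 20, np.float64(7.7)), (39, 16, np.float64(7.0))]
tip hx -18.2 y 0.3 z 22.7 F [-0.5 -0.3 -0.5] 18.9
```

Clips hold the nub end (top 16–17 mm). Lowering on the flat end.

play_rows(rows=[[0,0.001,0,0,0,0,1],[0,0.002,0,0,0,0,1],[0,0.003,0,0,0,0,1],[0,0.003,0,0,0,0,1]])

```text
time_s: 19.3
ee_pos: [0.5432, 0.1126, 0.0424]
tool_rot: [[0.043, 0.002, 0.999], [-0.999, 0.001, 0.043], [-0.001, -1.0, 0.002]]
contact_force: [-0.2, -0.2, -0.1]
finger_gap: 0.0002
```

play_rows(rows=[[0,0.0005,0,0,0,0,1],[0,0.001,0,0,0,0,1],[0,0.001,0,0,0,0,1]])

```text
time_s: 19.6
ee_pos: [0.5434, 0.1127, 0.0418]
tool_rot: [[0.043, 0.002, 0.999], [-0.999, 0.001, 0.043], [-0.001, -1.0, 0.002]]
contact_force: [-0.4, -0.6, 3.7]
finger_gap: 0.0
```

play_rows(rows=[[0,0.0005,0,0,0,0,1],[0,0.001,0,0,0,0,1],[0,0.001,0,0,0,0,1]])

```text
time_s: 19.9
ee_pos: [0.5437, 0.1128, 0.041]
tool_rot: [[0.043, 0.003, 0.999], [-0.999, 0.001, 0.043], [-0.001, -1.0, 0.003]]
contact_force: [0.0, -1.5, 5.0]
finger_gap: -0.0002
```

play_rows(rows=[[0,0.0005,0,0,0,0,1],[0,0.001,0,0,0,0,1],[0,0.001,0,0,0,0,1]])

```text
time_s: 20.2
ee_pos: [0.544, 0.1128, 0.0402]
tool_rot: [[0.043, 0.003, 0.999], [-0.999, 0.002, 0.043], [-0.001, -1.0, 0.004]]
contact_force: [0.5, -0.3, 5.5]
finger_gap: 0.0
```

play_rows(rows=[[0,0.0005,0,0,0,0,1],[0,0.0007,0,0,0,0,1],[0,0.0007,0,0,0,0,1]])

```text
time_s: 20.5
ee_pos: [0.5442, 0.1129, 0.0398]
tool_rot: [[0.043, 0.004, 0.999], [-0.999, 0.002, 0.043], [-0.001, -1.0, 0.004]]
contact_force: [-0.3, 0.6, 9.2]
finger_gap: -0.0002
```

play_rows(rows=[[0,0.0005,0,0,0,0,1],[0,0.0005,0,0,0,0,1],[0,0.0005,0,0,0,0,1]])

```text
time_s: 20.8
ee_pos: [0.5443, 0.113, 0.0395]
tool_rot: [[0.043, 0.004, 0.999], [-0.999, 0.002, 0.043], [-0.002, -1.0, 0.004]]
contact_force: [-0.8, -1.0, 12.1]
finger_gap: 0.0002
```

play_rows(rows=[[0,-0.01,0,0,0,0,1],[0,-0.04,0,0,0,0,1],[0,-0.08,0.02,0,0,0,1],[0,-0.11,0.06,0,0,0,1],[0,-0.11,0.06,0,0,0,1],[0,-0.11,0.06,0,0,0,1]])

```text
time_s: 21.4
ee_pos: [0.6033, 0.1152, 0.1487]
tool_rot: [[0.043, 0.002, 0.999], [-0.999, 0.002, 0.043], [-0.002, -1.0, 0.002]]
contact_force: [-0.1, -0.6, -1.1]
finger_gap: 0.0002
```

```bash
python3 prof.py fin.png; python3 tip.py; python3 - <<'E'
from goal import *
im=get_image('side');f=cv2.cvtColor(im['frame'],cv2.COLOR_RGB2HSV)
# y extents of cell near both ends; other cells check
R=np.c_[-u,[u[1],-u[0],0],up];C=cloud(im);P=((C.reshape(-1,3)-B)@R)*1e3
for lo,hi in((-28,-10),(5,24)):
    w=P[(P[:,0]>lo)&(P[:,0]<hi)&(abs(P[:,1])<20)&(P[:,2]>13)];print(lo,len(w),'y',np.percentile(w[:,1],[5,95]).round(1),'ztop',np.percentile(w[:,2],90).round(1))
Q=C.reshape(-1,3)*1e3
for lim,nm in (((-200,-150),'med'),((-265,-225),'small')):
    w=Q[(Q[:,1]>lim[0])&(Q[:,1]<lim[1])&(Q[:,0]>505)&(Q[:,0]<610)&(Q[:,2]>(29 if nm=='med' else 20))]
    print(nm,len(w),np.percentile(w[:,0],[2,50,98]).round(1),np.percentile(w[:,1],[3,50,97]).round(1))
E
```

```text
[(-39, 10, np.float64(8.0)), (-33, 2, np.float64(17.1)), (-27, 18, np.float64(17.0)), (-21, 16, np.float64(17.1)), (-15, 19, np.float64(17.1)), (-9, 18, np.float64(17.1)), (-3, 16, np.float64(16.7)), (3, 20, np.float64(16.6)), (9, 18, np.float64(16.8)), (15, 18, np.float64(16.6)), (21, 19, np.float64(17.1)), (27, 39, np.float64(16.5)), (33, 17, np.float64(7.3)), (39, 18, np.float64(6.9))]
tip hx -76.7 y 0.6 z 124.3 F [ 0.1  0.2 -0. ] 21.6
-28 62 y [-10.9  11.3] ztop 436.6
5 735 y [-17.7  12.7] ztop 498.3
med 100 [534.9 555.5 580.6] [-185.  -170.4 -164.6]
small 23 [534.5 549.4 578.2] [-251.4 -245.8 -241.9]
```

View pics/fin.png

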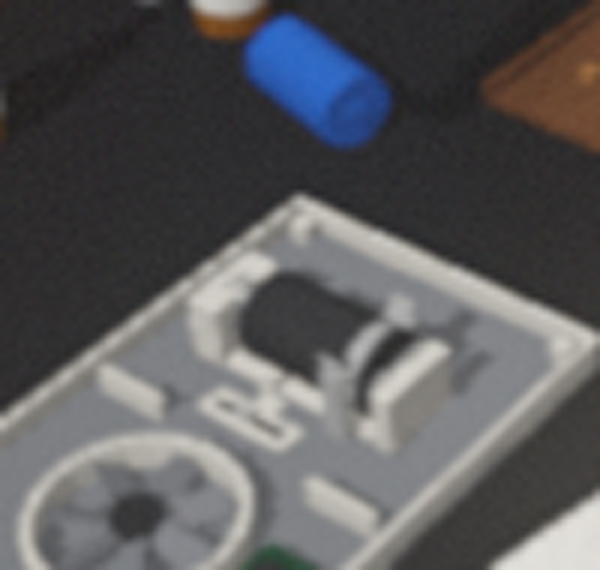

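The cell lies level at (320,325) with both clips closed over it at (335,370) and (400,305), and its top is at 16.5–17.1 mm all along (17 wanted). The other cells haven't moved and the arm is clear, so I'm handing in.

```bash
python3 -c "from cell import *;print(job_done())"
```

```text
the job is handed in; nothing more can be done
None
```

The biggest cell is in the dispenser, level, with both clips closed over it. I handed the job in at about 21.6 s, and no verdict was reported.

**What I did:**
- I gripped the cell, tilted it about 30° and found the spring by touch.
- I pressed the flat end in to about 6–7.5 mm of spring travel. The force reading put it near 6.1 mm and the geometry near 7.6 mm; I did not resolve that difference. The crush limit is 8.5 mm.
- I lowered the nub end to 18°, released it onto the clips, and pressed it in with closed fingertips. The force there peaked at about 9 N.
- I then pressed the flat end level with about 12 N.

**Last checks:**
- **Level:** the top of the cell stood 16.5–17.1 mm above the holder's axis along its whole length; 17 mm is ideal.
- **Other cells:** the medium and small cells had not moved beyond measurement noise.
- **Arm:** it was clear of everything, reading about 0 N.
- **Not measured:** I did not measure the final spring travel. The sideways position was only roughly centred; the near-clip reading was contaminated by the arm. I did not re-measure the bottles, beaker, case or cover, but the arm registered no contact with them.

**One thing went wrong:** on the first descent the tool met about 41 N of upward force. I think both fingertips landed on the clip tips. I backed off at once and came down further to -x. The limit on the gripper bearing on the dispenser is 25 N, so that contact may have broken it; I cannot tell from the readings.

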